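# Raise the sprung curing lamp to its mark

### The arm

A 6-joint arm with a two-finger parallel gripper is mounted at the origin on the work surface. World frame = base frame: x ahead of the robot, y to its left, z up, the work surface at z = 0. Lengths are in m, angles in rad, forces in N, time in s.
With the tool pointing down it reaches from about 0.375 to 0.825 m from the base axis. Payload 5.5 kg.
Tool frame: the origin (TCP) lies at the very end of the fingers, on their centre line; the grasp point (between the pads) lies robot.pinch_z behind it (robot.pinch_z is the distance from the TCP to the grasp point, in m); z points along the fingers, y is the line along which they close (so a half turn about z gives the same grasp; the last joint's range is limited). The gripper opens to 85 mm and grips with 20 to 120 N. Pads are 22 mm wide; open, the fingers measure 114 mm over their backs; the gripper's body (76 mm by 85 mm) begins 54 mm behind the grasp point. The pads swing forward as they close: fully open they stand 13 mm farther back than shut.
Start: joints at [1.264, 0.314, -0.047, 1.21, 0, 1.571], TCP at [0.181, 0.572, 0.231] pointing down, gripper open.
Joint ranges: [-2.67, 2.67], [-0.69, 1.73], [-1.03, 1.25], [-2.08, 2.16], [-1.42, 1.45], [-3.14, 3.14]. Speed limits (rad/s): [2.39, 2.39, 3.01, 3.14, 3.14, 3.14].

### API

Orientations are given as [roll, pitch, yaw] about the fixed x, y, z axes, in that order (R = Rz(yaw) Ry(pitch) Rx(roll)).
In Python, from plant import robot, grab_frame, job_done gives the robot as it stands.
- The arm moves only by the tool apply_moves, never from a script. Its argument "commands" is a list of rows, each an object of numbers: "tx", "ty", "tz": the shift along the tool's x, y, z in mm; "rx", "ry", "rz": the turn, a rotation vector about the tool's x, y, z in rad; "grip": the closure, from 0 (fully open) to 1 (shut). In form: [{"tx": .., "ty": .., "tz": .., "rx": .., "ry": .., "rz": .., "grip": ..}, ...]. A call has 1 to 5 rows; each row is the pose to reach, as a shift and turn from the pose commanded when the call began, along the tool's axes at that moment; what a row does not reach only later rows make up. A row lasts 1/12 s, in which the tool goes at most 41.7 mm and 7.16 degrees, less where a joint would pass 70% of its speed; a pose out of reach is approached as far as the arm can. A call with a gripper value outside its range is refused whole. The fingers move at their own pace and stop on an object; "squeeze" is the grip in N (left out, the last holds). Time passes only in rows, so rows that repeat a pose let the fingers close. It gives the time, the measured TCP pose, the force, the opening and the grip force at its end, in the units of the state.
- robot.get_state(): the state, without advancing time (a new reading comes with each control period).
- grab_frame(name): name is "side" or "top"; returns a dict with "image" (420x560x3 uint8, red, green, blue), "fx", "fy", "cx", "cy" (pixels), "origin" and "orientation" of the camera in the world. Camera axes: x right, y up, looking along -z (the intrinsics and any distortion apply to the point x, -y, -z); pixel columns grow to the right and rows downward; lengths in m; the calibration is good to about 2 mm. A picture is of the moment at which its call begins. There is no depth.
- job_done(): hands the job in; it is judged then, once.
The state is a dict: "time": time; "q": joint angles; "qvel": joint speeds; "joint_efforts": joint torques, N m; "ee_pos": TCP position; "tool_rot": TCP orientation; "wrist_force": force on the tool from outside, world axes, zero at the start; "wrist_torque": the same for the moment, N m; "opening": finger opening in m; "gripper_force": force on a finger pad.
Only numpy, scipy, OpenCV 4.12 (cv2) and the standard library are available. Lean on these libraries where they do the work, as an engineer would, in place of code of your own. Each camera call takes 0.05 s, during which the arm holds its last target. There are 200 camera calls.

### The job

Get the resin curing lamp ready: swing the case's lid right open until it rests on its stop by itself and let go of it, then take the lamp head and pull its sprung telescoping stem up until the whole dark band has just come out of the sleeve. The spring pulls the lamp back down, so finish still gripping the lamp head and holding it steady at that mark, with the lid left open, and leave the paper cup, the nozzle bottle and the mould sheet where they are.

Things in the scene. Friction and masses are not known exactly. Their poses are not given: they have to be found in the camera images.
- case: grey plastic case fixed to the table, open box 170 (x) x 240 (y) x 130 mm tall, walls and floor 5 mm, closed by a hinged lid. Origin: centre of its underside, z up. Its own +x side carries the hinge (it faces roughly the robot's left), its -x side is where the lid's handle sticks out.
- lid (a joint): angle of the lid, rad: 0 shut, 1.9 resting on its stop, leaning 19 degrees past upright. Grows as it opens; turns about the case's +y axis through point lid_hinge. The lid is a grey plate 170 x 240 x 8 mm, about 0.3 kg, free hinge: falls shut if let go below about 1.57, falls open onto the stop beyond it.
- lid_hinge (a point): point on the hinge line, 85 mm from the case's centre towards its +x and 130 mm up; turns with the lid. When shut its axes are parallel to the case's; the lid lies along its -x.
- lid_handle (a point): centre of the lid's handle, a black round bar 18 mm in diameter and 24 mm long, lying parallel to the hinge (along this point's y), held on a steel tab (16 mm wide, 6 mm thick) 34 mm out from the middle of the lid's free edge, in the lid's plane; 204 mm from the hinge line and 134 mm above the table when shut. Pinched across its 24 mm ends (fingers closing parallel to the hinge, from above) the bar can turn between the pads while the lid swings. Axes turn with the lid.
- stem: fixed foot and sleeve of the lamp stem, standing on the case's floor, 25 to 45 mm from its middle towards the handle side and up to 40 mm either way along the hinge, turned up to 20 degrees from the case. Origin: centre of the foot's underside, z up. Foot 50 x 60 x 6 mm; aluminium sleeve 16 mm in diameter (19 mm collar) up to its mouth 90 mm above the origin. A small clear charm mould, 8 mm tall, lies at its +x under the lamp.
- mouth (a point): centre of the sleeve's mouth, 95 mm above the table; the steel rod (10 mm in diameter) slides out of it straight up.
- rod (a joint): how far the rod is pulled up, m: 0 down, 0.065 at its length mark (lower edge of the dark band level with the mouth), 0.080 hard end stop. An inner spring pulls it down with about 6 N at 0 and 12.5 N at the mark, plus about 1.2 N of weight and a little friction; it snaps back if let go.
- head_grip (a point): centre of the lamp head over the rod, the place to grip: 14 mm above the mouth with the rod down, 14 mm + the joint value otherwise. The head is a white plastic block 78 mm long (x, from -25 to +53 mm of this point), 26 mm wide (y) and 24 mm tall (12 mm above and below this point), its top 9 mm below the case's rim when down. Pinch it across y from above. Axes as body stem.
- mark (a point): on the rod's axis at the lower edge of the dark band, a 10 mm wide dark ring round the steel rod; inside the sleeve until pulled out. The mark is reached when this point is level with point mouth.
- cup: white paper cup, open upwards, 72 mm wide at the rim, 85 mm tall, 60 g, standing near the case. Origin: centre of its underside. Leave it.
- bottle: black bottle with a pointed nozzle, 52 mm in diameter, 112 mm tall, 130 g, standing near the case. Origin: centre of its underside. Leave it.
- mould: flat white mould sheet with shallow shapes, 90 x 130 x 10 mm, 120 g, lying on the table near the case. Origin: centre of its underside. Leave it.
Not all that is in view belongs to the job. There is more than one size of the mould; the job needs the largest.

How it is judged:
By the outcome, as a careful person would: the job done as asked, in the order asked, and still so for the second after the job is handed in, while the arm keeps its last pose, push and grip.
It also fails if it takes over 58 s, if anything falls off the work surface, if the arm or the gripper's body presses on something with over 40 N, if the wrist force passes 120 N, or if a joint passes its speed limit or range.

## Working session

There is one attempt and no reset: what is moved stays moved. The work goes in short steps, Python scripts to look and compute and a tool call to move; the robot and the scene stay as the last step left them, time stands still between calls to the robot, and variables do not carry over. Pictures are saved under pics/ and viewed, at most 10 in all, crops included, and the job is handed in when it is done.

Besides the shell and the picture viewer there is one more tool, called after ">>>" in YAML: its name, and indented under it one key for each argument. apply_moves: Moves the arm, as the interface text tells. Its arguments: {"type":"object","properties":{"commands":{"type":"array"},"squeeze":{"type":"number"}},"required":["commands"]}

```bash
mkdir -p pics; ls; cat > h.py <<'E'
import numpy as np, cv2
from scipy.spatial.transform import Rotation as R
from plant import robot, grab_frame, job_done
def cam(n,save=None):
    f=grab_frame(n)
    if save: cv2.imwrite('pics/'+save,f['image'][:,:,::-1])
    return f
def rot(f):
    o=np.array(f['orientation'],float)
    return o if o.shape==(3,3) else (R.from_euler('xyz',o).as_matrix() if o.size==3 else R.from_quat(o).as_matrix())
def ray(f,u,v):
    d=np.array([(u-f['cx'])/f['fx'],-(v-f['cy'])/f['fy'],-1.]); d=rot(f)@d
    return np.array(f['origin'],float),d
def onz(f,u,v,z):
    o,d=ray(f,u,v); return o+d*(z-o[2])/d[2]
def proj(f,p):
    c=rot(f).T@(np.array(p)-np.array(f['origin'])); return f['cx']+f['fx']*c[0]/-c[2], f['cy']-f['fy']*c[1]/-c[2]
E
python3 - <<'E'
from h import *
for n in('side','top'):
    f=cam(n,n+'0.png'); print({k:v for k,v in f.items() if k!='image'})
s=robot.get_state(); print(s, robot.pinch_z)
E
```

```text
pics
{'fx': 423.2445063079874, 'fy': 423.2445063079874, 'cx': 277.6389849758944, 'cy': 205.05911701853415, 'origin': array([0.48954134, 0.63803876, 0.64778419]), 'orientation': array([ 0.84328258, -0.00601586, -2.9501639 ])}
{'fx': 400.6863365953021, 'fy': 400.6863365953021, 'cx': 282.72037039721886, 'cy': 212.33079081284873, 'origin': array([0.55236953, 0.04157449, 1.02086636]), 'orientation': array([ 0.06409137, -0.01474664, -1.56655803])}
{'time': 0.1, 'q': array([ 1.26398880e+00,  3.14145816e-01, -4.79709079e-02,  1.21019725e+00,
       -2.32379488e-05,  1.57080979e+00]), 'qvel': array([-0.00031088, -0.00195436,  0.00276553,  0.00044158,  0.00023225,
        0.00070273]), 'joint_efforts': array([-1.01789134e-03, -5.40765524e+01,  3.40540695e+01,  1.12300416e-02,
       -6.44050488e-05, -1.07858853e-06]), 'ee_pos': array([0.18106196, 0.57148861, 0.23053005]), 'tool_rot': array([-3.14007500e+00,  2.32583577e-05,  2.83477170e+00]), 'wrist_force': array([-0.30007025, -0.6786251 , -0.44478205]), 'wrist_torque': array([-0.00547371,  0.00896855, -0.05906629]), 'gripper_force': 0.0, 'opening': 0.08557209186351093} 0.0187
```

View pics/side0.png

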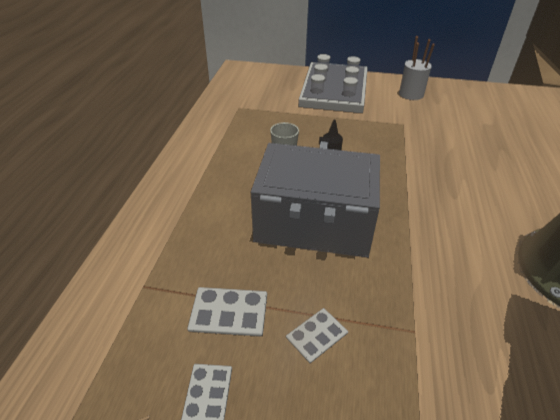

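View pics/top0.png

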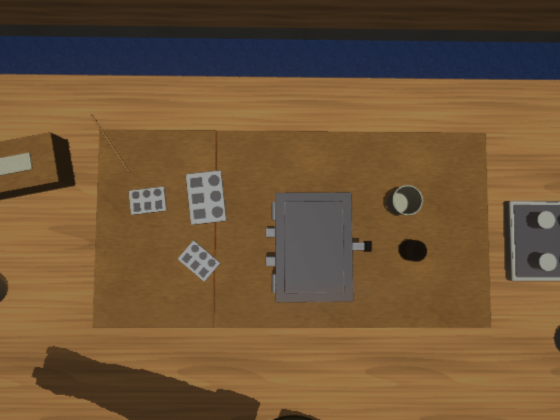

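The side view shows the shut case at about (318,195). Its hinge side faces the camera, with the cup (285,137) and bottle (331,145) behind it. In the top view the lid is at (275–353, 193–301), the handle at (366,246), the bottle at (414,250) and the cup at (407,200).

There are three mould sheets in the top view: (206,197), (148,201) and (199,261). The one at (206,197) is the largest and fits the 90x130 size. None of them needs touching.

```bash
python3 - <<'E'
from h import *
f=cam('top'); im=f['image'].astype(int)
sat=im.max(2)-im.min(2); 
m=((sat<28)&(im.max(2)>35)).astype(np.uint8); roi=np.zeros_like(m); roi[180:315,262:362]=1; m&=roi
m=cv2.morphologyEx(m,cv2.MORPH_CLOSE,np.ones((9,9))); m=cv2.morphologyEx(m,cv2.MORPH_OPEN,np.ones((25,25)))
c=max(cv2.findContours(m,0,2)[0],key=cv2.contourArea); r=cv2.minAreaRect(c); b=cv2.boxPoints(r); print(r)
P=[onz(f,*p,.138) for p in b]
for p,q in zip(b,P): print(p,q.round(4))
print('sides',np.linalg.norm(P[0]-P[1]),np.linalg.norm(P[1]-P[2]),'ctr',np.mean(P,0))
k=(im.max(2)<30).astype(np.uint8)
def blob(x0,x1,y0,y1,z,n):
    s=np.zeros_like(k); s[y0:y1,x0:x1]=k[y0:y1,x0:x1]
    c=max(cv2.findContours(s,0,2)[0],key=cv2.contourArea); x,y,w,h=cv2.boundingRect(c); rr=cv2.minAreaRect(c)
    print(n,(x,y,w,h),rr,onz(f,x+w/2-.5,y+h/2-.5,z).round(4))
blob(356,380,232,260,.134,'handle'); blob(396,432,236,266,.05,'bottle')
cr=f['image'][170:320,250:440,::-1].astype(np.uint8).copy()
cr=cv2.resize(cr,None,fx=4,fy=4,interpolation=cv2.INTER_CUBIC)
for p in b: cv2.circle(cr,(int((p[0]-250)*4),int((p[1]-170)*4)),4,(0,0,255),1)
cv2.imwrite('pics/crop1.png',cv2.convertScaleAbs(cr,alpha=1.6))
E
```

```text
((312.0, 247.0), (108.0, 80.0), 90.0)
[272. 193.] [0.6519 0.0527 0.138 ]
[352. 193.] [ 0.6529 -0.1249  0.138 ]
[352. 301.] [ 0.4159 -0.1233  0.138 ]
[272. 301.] [0.4156 0.0513 0.138 ]
sides 0.17760581775717135 0.23697308972561706 ctr [ 0.53407477 -0.03603125  0.138     ]
handle (365, 242, 6, 9) ((367.5, 246.0), (8.0, 5.0), 90.0) [ 0.5357 -0.1592  0.134 ]
bottle (399, 240, 27, 20) ((412.0, 249.5), (19.0, 26.0), 90.0) [ 0.526  -0.2864  0.05  ]
```

View pics/crop1.png

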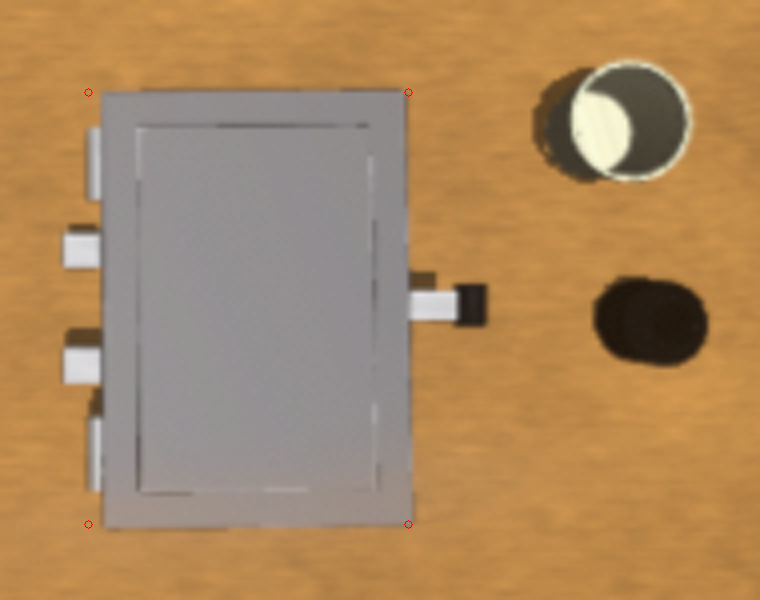

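The enlarged crop puts the lid corners at about (103,93), (406,92), (413,526) and (105,527). The black handle bar is centred at (471,305), which is full-image (367.4,246), and the bottle is well clear to its right. Next I plan the approach.

```bash
cat >> h.py <<'E'
def plan(target,yaw,n=1,tilt=None,start=None):
    """n calls: print shift (mm, tool axes at each call's start) and rotvec"""
    s=robot.get_state(); p=np.array(s['ee_pos']); A=R.from_euler('xyz',s['tool_rot'])
    T=R.from_euler('xyz',[np.pi,0,yaw]) if tilt is None else tilt
    d=(A.inv()*T).as_rotvec(); q=np.array(target)-p
    for i in range(n):
        Ai=A*R.from_rotvec(d*i/n); print('call',i,(Ai.inv().apply(q/n)*1000).round(1),(d/n).round(3))
E
python3 - <<'E'
from h import *
plan([.536,-.159,.225],np.pi/2,5)
E
```

```text
call 0 [-111.8 -117.8    1.3] [-0.     0.     0.253]
call 1 [-137.7  -86.1    1.2] [-0.     0.     0.253]
call 2 [-154.9  -49.     1.2] [-0.     0.     0.253]
call 3 [-162.2   -8.7    1.2] [-0.     0.     0.253]
call 4 [-159.2   32.2    1.1] [-0.     0.     0.253]
```

>>> apply_moves:
  commands:
    - {"tx": -22, "ty": -24, "tz": 0, "rz": 0.05, "grip": 0.3}
    - {"tx": -45, "ty": -47, "tz": 0, "rz": 0.1, "grip": 0.3}
    - {"tx": -67, "ty": -71, "tz": 0, "rz": 0.15, "grip": 0.3}
    - {"tx": -90, "ty": -94, "tz": 0, "rz": 0.2, "grip": 0.3}
    - {"tx": -112, "ty": -118, "tz": 1, "rz": 0.253, "grip": 0.3}

```text
invalid input at $.commands[0]: expected keys tx, ty, tz, rx, ry, rz, grip
```

>>> apply_moves:
  commands:
    - {"tx": -28, "ty": -17, "tz": 0, "rz": 0.05, "grip": 0.3}
    - {"tx": -55, "ty": -34, "tz": 0, "rz": 0.1, "grip": 0.3}
    - {"tx": -83, "ty": -52, "tz": 0, "rz": 0.15, "grip": 0.3}
    - {"tx": -110, "ty": -69, "tz": 0, "rz": 0.2, "grip": 0.3}
    - {"tx": -138, "ty": -86, "tz": 1, "rz": 0.253, "grip": 0.3}

```text
invalid input at $.commands[0]: expected keys tx, ty, tz, rx, ry, rz, grip
```

>>> apply_moves:
  commands:
    - {"tx": -31, "ty": -10, "tz": 0, "rz": 0.05, "grip": 0.3}
    - {"tx": -62, "ty": -20, "tz": 0, "rz": 0.1, "grip": 0.3}
    - {"tx": -93, "ty": -29, "tz": 0, "rz": 0.15, "grip": 0.3}
    - {"tx": -124, "ty": -39, "tz": 0, "rz": 0.2, "grip": 0.3}
    - {"tx": -155, "ty": -49, "tz": 1, "rz": 0.253, "grip": 0.3}

```text
invalid input at $.commands[0]: expected keys tx, ty, tz, rx, ry, rz, grip
```

>>> apply_moves:
  commands:
    - {"tx": -32, "ty": -2, "tz": 0, "rz": 0.05, "grip": 0.3}
    - {"tx": -65, "ty": -4, "tz": 0, "rz": 0.1, "grip": 0.3}
    - {"tx": -97, "ty": -5, "tz": 0, "rz": 0.15, "grip": 0.3}
    - {"tx": -130, "ty": -7, "tz": 0, "rz": 0.2, "grip": 0.3}
    - {"tx": -162, "ty": -9, "tz": 1, "rz": 0.253, "grip": 0.3}

```text
invalid input at $.commands[0]: expected keys tx, ty, tz, rx, ry, rz, grip
```

>>> apply_moves:
  commands:
    - {"tx": -32, "ty": 6, "tz": 0, "rz": 0.05, "grip": 0.3}
    - {"tx": -64, "ty": 13, "tz": 0, "rz": 0.1, "grip": 0.3}
    - {"tx": -96, "ty": 19, "tz": 0, "rz": 0.15, "grip": 0.3}
    - {"tx": -128, "ty": 26, "tz": 0, "rz": 0.2, "grip": 0.3}
    - {"tx": -159, "ty": 32, "tz": 1, "rz": 0.253, "grip": 0.3}

```text
invalid input at $.commands[0]: expected keys tx, ty, tz, rx, ry, rz, grip
```

```bash
python3 - <<'E'
from h import *
plan([.536,-.159,.1155],np.pi/2)
s=robot.get_state(); print(s['time'],s['ee_pos'],s['tool_rot'],s['q'],s['opening'])
E
```

```text
call 0 [-559.  -589.1  115.9] [-1.000e-03  1.000e-03  1.264e+00]
0.15 [0.18109578 0.57154899 0.23062394] [-3.14025431e+00  2.26418672e-06  2.83475728e+00] [ 1.26395388e+00  3.14082106e-01 -4.78438980e-02  1.21020867e+00
 -2.27366226e-06  1.57078925e+00] 0.08534364431080896
```

All seven keys are needed in every row.

>>> apply_moves:
  commands:
    - {"tx": -22, "ty": -24, "tz": 0, "rx": 0, "ry": 0, "rz": 0.05, "grip": 0.3}
    - {"tx": -45, "ty": -47, "tz": 0, "rx": 0, "ry": 0, "rz": 0.1, "grip": 0.3}
    - {"tx": -67, "ty": -71, "tz": 0, "rx": 0, "ry": 0, "rz": 0.15, "grip": 0.3}
    - {"tx": -90, "ty": -94, "tz": 0, "rx": 0, "ry": 0, "rz": 0.2, "grip": 0.3}
    - {"tx": -112, "ty": -118, "tz": 1, "rx": 0, "ry": 0, "rz": 0.253, "grip": 0.3}

```text
time: 0.57
ee_pos: [0.2527, 0.4243, 0.2301]
tool_rot: [-3.142, 0.0, 2.58]
wrist_force: [0.5, -1.2, -0.1]
opening: 0.0597
gripper_force: 0.0
```

>>> apply_moves:
  commands:
    - {"tx": -28, "ty": -17, "tz": 0, "rx": 0, "ry": 0, "rz": 0.05, "grip": 0.3}
    - {"tx": -55, "ty": -34, "tz": 0, "rx": 0, "ry": 0, "rz": 0.1, "grip": 0.3}
    - {"tx": -83, "ty": -52, "tz": 0, "rx": 0, "ry": 0, "rz": 0.15, "grip": 0.3}
    - {"tx": -110, "ty": -69, "tz": 0, "rx": 0, "ry": 0, "rz": 0.2, "grip": 0.3}
    - {"tx": -138, "ty": -86, "tz": 1, "rx": 0, "ry": 0, "rz": 0.253, "grip": 0.3}

```text
time: 0.98
ee_pos: [0.3238, 0.2781, 0.2293]
tool_rot: [3.141, 0.0, 2.327]
wrist_force: [0.4, -0.7, -0.1]
opening: 0.0595
gripper_force: 0.0
```

>>> apply_moves:
  commands:
    - {"tx": -31, "ty": -10, "tz": 0, "rx": 0, "ry": 0, "rz": 0.05, "grip": 0.3}
    - {"tx": -62, "ty": -20, "tz": 0, "rx": 0, "ry": 0, "rz": 0.1, "grip": 0.3}
    - {"tx": -93, "ty": -29, "tz": 0, "rx": 0, "ry": 0, "rz": 0.15, "grip": 0.3}
    - {"tx": -124, "ty": -39, "tz": 0, "rx": 0, "ry": 0, "rz": 0.2, "grip": 0.3}
    - {"tx": -155, "ty": -49, "tz": 1, "rx": 0, "ry": 0, "rz": 0.253, "grip": 0.3}

```text
time: 1.4
ee_pos: [0.3949, 0.1317, 0.2284]
tool_rot: [3.141, 0.0, 2.073]
wrist_force: [0.7, -0.2, -0.1]
opening: 0.06
gripper_force: 0.0
```

>>> apply_moves:
  commands:
    - {"tx": -32, "ty": -2, "tz": 0, "rx": 0, "ry": 0, "rz": 0.05, "grip": 0.3}
    - {"tx": -65, "ty": -4, "tz": 0, "rx": 0, "ry": 0, "rz": 0.1, "grip": 0.3}
    - {"tx": -97, "ty": -5, "tz": 0, "rx": 0, "ry": 0, "rz": 0.15, "grip": 0.3}
    - {"tx": -130, "ty": -7, "tz": 0, "rx": 0, "ry": 0, "rz": 0.2, "grip": 0.3}
    - {"tx": -162, "ty": -9, "tz": 1, "rx": 0, "ry": 0, "rz": 0.253, "grip": 0.3}

```text
time: 1.82
ee_pos: [0.4655, -0.0146, 0.2274]
tool_rot: [3.141, 0.0, 1.82]
wrist_force: [1.0, 1.0, 0.3]
opening: 0.06
gripper_force: 0.0
```

>>> apply_moves:
  commands:
    - {"tx": -32, "ty": 6, "tz": 0, "rx": 0, "ry": 0, "rz": 0.05, "grip": 0.3}
    - {"tx": -64, "ty": 13, "tz": 0, "rx": 0, "ry": 0, "rz": 0.1, "grip": 0.3}
    - {"tx": -96, "ty": 19, "tz": 0, "rx": 0, "ry": 0, "rz": 0.15, "grip": 0.3}
    - {"tx": -128, "ty": 26, "tz": 0, "rx": 0, "ry": 0, "rz": 0.2, "grip": 0.3}
    - {"tx": -159, "ty": 32, "tz": 1, "rx": 0, "ry": 0, "rz": 0.253, "grip": 0.3}

```text
time: 2.23
ee_pos: [0.5362, -0.1606, 0.2262]
tool_rot: [3.142, -0.0, 1.567]
wrist_force: [0.5, 0.1, 0.3]
opening: 0.0599
gripper_force: 0.0
```

```bash
python3 - <<'E'
from h import *
plan([.536,-.159,.1155],np.pi/2)
s=robot.get_state(); print(s['time'],s['ee_pos'],s['tool_rot'],s['q'],s['opening'])
E
```

```text
call 0 [  1.6  -0.2 110.7] [ 0.    -0.    -0.004]
2.2333 [ 0.53619714 -0.16059475  0.22616817] [ 3.14155362e+00 -2.94307791e-05  1.56695953e+00] [-2.91027575e-01  2.39757196e-01 -1.56567377e-01  1.17444266e+00
  3.92820996e-05  1.28360555e+00] 0.05985767585121739
```

>>> apply_moves:
  commands:
    - {"tx": 1.5, "ty": 0, "tz": 30, "rx": 0, "ry": 0, "rz": 0, "grip": 0.3}
    - {"tx": 1.5, "ty": 0, "tz": 60, "rx": 0, "ry": 0, "rz": 0, "grip": 0.3}
    - {"tx": 1.5, "ty": 0, "tz": 85, "rx": 0, "ry": 0, "rz": 0, "grip": 0.3}
    - {"tx": 1.5, "ty": 0, "tz": 103, "rx": 0, "ry": 0, "rz": 0, "grip": 0.3}
    - {"tx": 1.5, "ty": 0, "tz": 111, "rx": 0, "ry": 0, "rz": 0, "grip": 0.3}

```text
time: 2.65
ee_pos: [0.5335, -0.1569, 0.1121]
tool_rot: [-3.137, -0.001, 1.569]
wrist_force: [-0.5, -0.5, -0.1]
opening: 0.0597
gripper_force: 0.0
```

```bash
python3 - <<'E'
from h import *
s=robot.get_state(); print(s['time'],s['ee_pos'],s['wrist_force'],s['opening'])
f=cam('top'); cr=f['image'][200:290,310:430,::-1]
cv2.imwrite('pics/crop2.png',cv2.convertScaleAbs(cv2.resize(cr,None,fx=5,fy=5,interpolation=cv2.INTER_CUBIC),alpha=1.6))
E
```

```text
2.65 [ 0.53350207 -0.15688552  0.11209194] [-0.52466178 -0.47786956 -0.08040478] 0.05973001963418728
```

View pics/crop2.png

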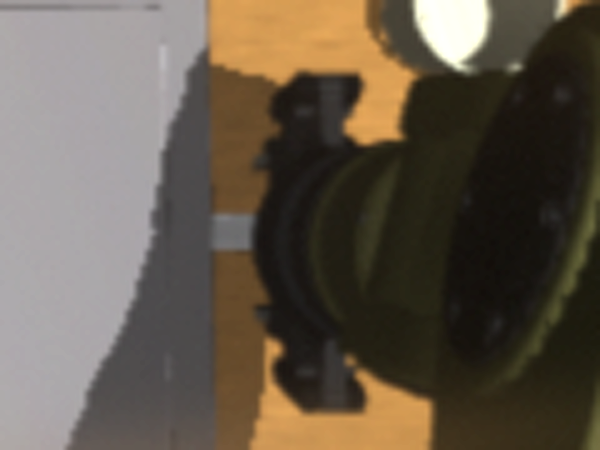

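The crop shows the open fingers at (318,110) and (318,375), straddling the tab at (232,232), with the cup and bottle clear. I'll close on the bar.

>>> apply_moves:
  commands:
    - {"tx": 0, "ty": 0, "tz": 0, "rx": 0, "ry": 0, "rz": 0, "grip": 0.75}
    - {"tx": 0, "ty": 0, "tz": 0, "rx": 0, "ry": 0, "rz": 0, "grip": 0.9}
    - {"tx": 0, "ty": 0, "tz": 0, "rx": 0, "ry": 0, "rz": 0, "grip": 0.9}
    - {"tx": 0, "ty": 0, "tz": 0, "rx": 0, "ry": 0, "rz": 0, "grip": 0.9}
    - {"tx": 0, "ty": 0, "tz": 0, "rx": 0, "ry": 0, "rz": 0, "grip": 0.9}
  squeeze: 35

```text
time: 3.12
ee_pos: [0.5364, -0.1577, 0.117]
tool_rot: [3.14, 0.001, 1.57]
wrist_force: [-2.9, -0.2, 6.1]
opening: 0.0234
gripper_force: 35.2
```

```bash
python3 - <<'E'
from h import *
s=robot.get_state(); print(s['time'],s['ee_pos'],s['tool_rot'],s['wrist_force'],s['opening'])
# arc: tool x,-z shifts from start, per 0.08 rad
e=.0196
for th in np.arange(.08,1.85,.08):
    print(round(th,2),'y+%.0f z+%.0f'%(204*(np.cos(e)-np.cos(th+e)),204*(np.sin(th+e)-np.sin(e))),end=' | ')
E
```

```text
3.1167 [ 0.53635098 -0.15766945  0.11701256] [3.13976319e+00 9.14792681e-04 1.56996058e+00] [-2.85750483 -0.18645026  6.09872722] 0.02343455360177502
0.08 y+1 z+16 | 0.16 y+3 z+32 | 0.24 y+7 z+48 | 0.32 y+12 z+64 | 0.4 y+18 z+79 | 0.48 y+25 z+94 | 0.56 y+33 z+108 | 0.64 y+43 z+121 | 0.72 y+53 z+133 | 0.8 y+65 z+145 | 0.88 y+77 z+156 | 0.96 y+90 z+165 | 1.04 y+104 z+174 | 1.12 y+119 z+181 | 1.2 y+134 z+188 | 1.28 y+149 z+193 | 1.36 y+165 z+196 | 1.44 y+181 z+199 | 1.52 y+198 z+200 | 1.6 y+214 z+200 | 1.68 y+230 z+198 | 1.76 y+246 z+196 | 1.84 y+262 z+192 |
```

>>> apply_moves:
  commands:
    - {"tx": 1, "ty": 0, "tz": -16, "rx": 0, "ry": 0, "rz": 0, "grip": 0.9}
    - {"tx": 3, "ty": 0, "tz": -32, "rx": 0, "ry": 0, "rz": 0, "grip": 0.9}
    - {"tx": 7, "ty": 0, "tz": -48, "rx": 0, "ry": 0, "rz": 0, "grip": 0.9}
    - {"tx": 12, "ty": 0, "tz": -64, "rx": 0, "ry": 0, "rz": 0, "grip": 0.9}
    - {"tx": 18, "ty": 0, "tz": -79, "rx": 0, "ry": 0, "rz": 0, "grip": 0.9}

```text
time: 3.53
ee_pos: [0.5361, -0.1394, 0.1956]
tool_rot: [3.14, 0.001, 1.57]
wrist_force: [1.4, 1.5, -4.1]
opening: 0.0232
gripper_force: 34.4
```

>>> apply_moves:
  commands:
    - {"tx": 7, "ty": 0, "tz": -15, "rx": 0, "ry": 0, "rz": 0, "grip": 0.9}
    - {"tx": 15, "ty": 0, "tz": -29, "rx": 0, "ry": 0, "rz": 0, "grip": 0.9}
    - {"tx": 25, "ty": 0, "tz": -42, "rx": 0, "ry": 0, "rz": 0, "grip": 0.9}
    - {"tx": 35, "ty": 0, "tz": -54, "rx": 0, "ry": 0, "rz": 0, "grip": 0.9}
    - {"tx": 47, "ty": 0, "tz": -66, "rx": 0, "ry": 0, "rz": 0, "grip": 0.9}

```text
time: 3.95
ee_pos: [0.5356, -0.0925, 0.2613]
tool_rot: [3.141, 0.001, 1.57]
wrist_force: [0.5, -0.2, -4.0]
opening: 0.0231
gripper_force: 34.5
```

>>> apply_moves:
  commands:
    - {"tx": 12, "ty": 0, "tz": -11, "rx": 0, "ry": 0, "rz": 0, "grip": 0.9}
    - {"tx": 25, "ty": 0, "tz": -20, "rx": 0, "ry": 0, "rz": 0, "grip": 0.9}
    - {"tx": 39, "ty": 0, "tz": -29, "rx": 0, "ry": 0, "rz": 0, "grip": 0.9}
    - {"tx": 54, "ty": 0, "tz": -36, "rx": 0, "ry": 0, "rz": 0, "grip": 0.9}
    - {"tx": 69, "ty": 0, "tz": -43, "rx": 0, "ry": 0, "rz": 0, "grip": 0.9}

```text
time: 4.37
ee_pos: [0.5348, -0.0227, 0.304]
tool_rot: [-3.14, 0.001, 1.57]
wrist_force: [-1.9, 0.7, -6.3]
opening: 0.0234
gripper_force: 34.6
```

>>> apply_moves:
  commands:
    - {"tx": 15, "ty": 0, "tz": -5, "rx": 0, "ry": 0, "rz": 0, "grip": 0.9}
    - {"tx": 31, "ty": 0, "tz": -8, "rx": 0, "ry": 0, "rz": 0, "grip": 0.9}
    - {"tx": 47, "ty": 0, "tz": -11, "rx": 0, "ry": 0, "rz": 0, "grip": 0.9}
    - {"tx": 64, "ty": 0, "tz": -12, "rx": 0, "ry": 0, "rz": 0, "grip": 0.9}
    - {"tx": 80, "ty": 0, "tz": -12, "rx": 0, "ry": 0, "rz": 0, "grip": 0.9}

```text
time: 4.78
ee_pos: [0.5339, 0.0576, 0.316]
tool_rot: [-3.139, 0.001, 1.57]
wrist_force: [-6.5, -2.6, -1.1]
opening: 0.0231
gripper_force: 35.1
```

>>> apply_moves:
  commands:
    - {"tx": 14, "ty": 0, "tz": 1, "rx": 0, "ry": 0, "rz": 0, "grip": 0.9}
    - {"tx": 28, "ty": 0, "tz": 3, "rx": 0, "ry": 0, "rz": 0, "grip": 0.9}
    - {"tx": 40, "ty": 0, "tz": 6, "rx": 0, "ry": 0, "rz": 0, "grip": 0.9}
    - {"tx": 47, "ty": 0, "tz": 8, "rx": 0, "ry": 0, "rz": 0, "grip": 0.9}
    - {"tx": 47, "ty": 0, "tz": 8, "rx": 0, "ry": 0, "rz": 0, "grip": 0.9}

```text
time: 5.2
ee_pos: [0.5333, 0.1059, 0.3076]
tool_rot: [-3.138, -0.002, 1.572]
wrist_force: [-9.9, 0.1, 4.5]
opening: 0.0236
gripper_force: 36.2
```

>>> apply_moves:
  commands:
    - {"tx": 0, "ty": 0, "tz": 0, "rx": 0, "ry": 0, "rz": 0, "grip": 0.5}
    - {"tx": 0, "ty": 0, "tz": 0, "rx": 0, "ry": 0, "rz": 0, "grip": 0.3}
    - {"tx": 0, "ty": 0, "tz": 0, "rx": 0, "ry": 0, "rz": 0, "grip": 0.3}
    - {"tx": 0, "ty": 0, "tz": 0, "rx": 0, "ry": 0, "rz": 0, "grip": 0.3}
    - {"tx": 0, "ty": 0, "tz": -20, "rx": 0, "ry": 0, "rz": 0, "grip": 0.3}

```text
time: 5.62
ee_pos: [0.5346, 0.1033, 0.3243]
tool_rot: [-3.137, 0.001, 1.569]
wrist_force: [0.6, -0.1, 0.3]
opening: 0.0598
gripper_force: 0.0
```

>>> apply_moves:
  commands:
    - {"tx": 0, "ty": 0, "tz": -30, "rx": 0, "ry": 0, "rz": 0, "grip": 0.3}
    - {"tx": 0, "ty": 0, "tz": -50, "rx": 0, "ry": 0, "rz": 0, "grip": 0.3}
    - {"tx": -35, "ty": 0, "tz": -50, "rx": 0, "ry": 0, "rz": 0, "grip": 0.3}
    - {"tx": -75, "ty": 0, "tz": -50, "rx": 0, "ry": 0, "rz": 0, "grip": 0.3}
    - {"tx": -115, "ty": 0, "tz": -50, "rx": 0, "ry": 0, "rz": 0, "grip": 0.3}

```text
time: 6.03
ee_pos: [0.5364, -0.0121, 0.378]
tool_rot: [3.14, -0.0, 1.572]
wrist_force: [1.1, -0.6, -0.3]
opening: 0.0597
gripper_force: 0.0
```

>>> apply_moves:
  commands:
    - {"tx": -40, "ty": 0, "tz": 0, "rx": 0, "ry": 0, "rz": 0, "grip": 0.3}
    - {"tx": -80, "ty": 0, "tz": 0, "rx": 0, "ry": 0, "rz": 0, "grip": 0.3}
    - {"tx": -120, "ty": 0, "tz": 0, "rx": 0, "ry": 0, "rz": 0, "grip": 0.3}
    - {"tx": -160, "ty": 0, "tz": 0, "rx": 0, "ry": 0, "rz": 0, "grip": 0.3}
    - {"tx": -160, "ty": 0, "tz": 0, "rx": 0, "ry": 0, "rz": 0, "grip": 0.3}

```text
time: 6.45
ee_pos: [0.5354, -0.178, 0.3769]
tool_rot: [-3.141, 0.003, 1.563]
wrist_force: [-0.4, 0.9, -0.2]
opening: 0.0597
gripper_force: 0.0
```

```bash
python3 - <<'E'
from h import *
a=cam('top'); b=cam('side')
A=a['image'][170:320,210:410,::-1]; B=b['image'][60:270,190:470,::-1]
A=cv2.resize(A,None,fx=3,fy=3,interpolation=cv2.INTER_CUBIC)
cv2.imwrite('pics/top1.png',cv2.convertScaleAbs(A,alpha=1.6))
cv2.imwrite('pics/side1.png',cv2.convertScaleAbs(cv2.resize(B,None,fx=2.5,fy=2.5,interpolation=cv2.INTER_CUBIC),alpha=1.6))
cv2.imwrite('pics/top1raw.png',a['image'][:,:,::-1])
E
```

```text
(no output)
```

View pics/top1.png

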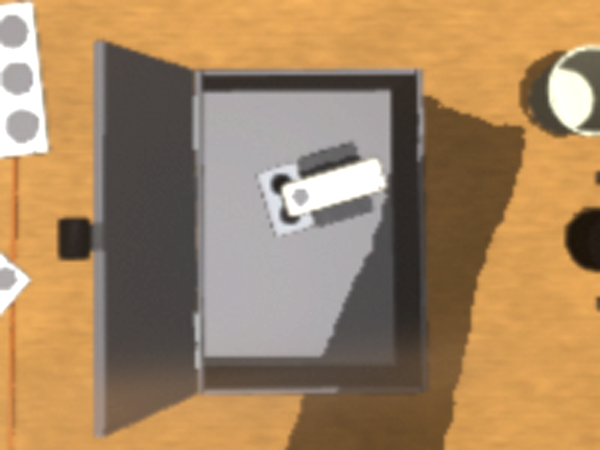

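View pics/side1.png

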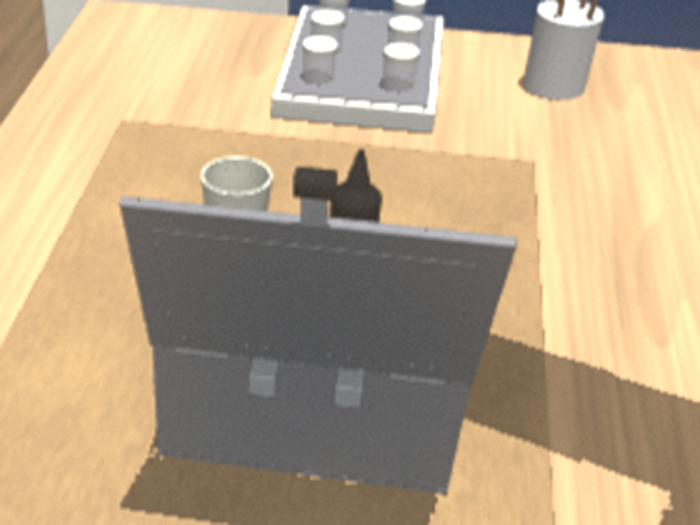

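The top crop shows the lid resting open past upright, with its free edge at x≈100 and the handle at (75,238). The white lamp head is tilted, from (285,200) to (385,172). The foot, about (336,185), and the charm mould, (278,200), lie below it. The side crop confirms the lid is leaning on its stop, with the cup and bottle unmoved. Next I measure the head.

```bash
python3 - <<'E'
from h import *
f=cam('top'); im=f['image'].astype(int)
sub=im[215:245,295:345]; print(sub.min(2)[::3,::3])
for t in (125,140,155,170):
    m=np.zeros(im.shape[:2],np.uint8); m[215:245,295:345]=(sub.min(2)>t)
    c=max(cv2.findContours(m,0,2)[0],key=cv2.contourArea); r=cv2.minAreaRect(c); b=cv2.boxPoints(r)
    M=cv2.moments(m,True); print(t,r,M['m00'],(M['m10']/M['m00'],M['m01']/M['m00']))
    P=np.array([onz(f,*p,.121) for p in b])[:,:2]
    L=[np.linalg.norm(P[i]-P[(i+1)%4]) for i in range(4)]; i=int(np.argmax(L[:2])); d=P[i]-P[i+1]; d/=np.linalg.norm(d)
    d*=np.sign(d[1]); C=P.mean(0); print('  L',np.round(L[:2],4),'C',C,'dir',d,'angle from +y',np.arctan2(d[0],d[1]),'grip',C-.014*d)
E
```

```text
[[108 107 107 108 107 107 105 106 106 106 105 105 105 104 104  58  25]
 [107 107 108 108 108 107 107 105 101  94  63  88 105 105 104  58  24]
 [108 107 108 108 108 101  75  62  64  64  58  62 105 103 105  58  24]
 [109 108 108 111 111  65  65  58  36  38  53  95 151 176 107  40  24]
 [105 127 130 124 139  48  37  67 123 161 178 178 178 178 106  39  24]
 [109 139  40  29 101 145 174 178 178 178 178 178 178 178 158  39  25]
 [109 134  61 133 171 114 175 178 178 179 178 178 175 147  85  39  24]
 [109 121 139  92 156 109 168 178 178 172 139  71  65  97  68  39  24]
 [109 100 139  66 175 173 159 121  72  62  63  63  61  87  52  42  24]
 [110 108 136  47  54 121 128  63  66  62  71  96 105 101  49  42  24]]
125 ((317.2686462402344, 233.89529418945312), (19.574193954467773, 40.04281234741211), 86.05481719970703) 421.0 (317.4418052256532, 232.3420427553444)
  L [0.0902 0.0439] C [ 0.562095  -0.0492932] dir [-0.07343026  0.99730035] angle from +y -0.07349641283202511 grip [ 0.56312302 -0.06325541]
140 ((321.0000305175781, 232.0), (10.152960777282715, 32.757659912109375), 73.3007583618164) 299.0 (321.80602006688963, 231.5819397993311)
  L [0.0739 0.0228] C [ 0.56636968 -0.05769774] dir [-0.29082521  0.9567762 ] angle from +y -0.29508921808056593 grip [ 0.57044123 -0.07109261]
155 ((320.8763122558594, 231.95069885253906), (9.067604064941406, 31.986181259155273), 73.0724868774414) 263.0 (321.851711026616, 231.67680608365018)
  L [0.0721 0.0203] C [ 0.56647708 -0.05741809] dir [-0.29458018  0.95562677] angle from +y -0.2990161769634196 grip [ 0.5706012  -0.07079687]
170 ((320.7890319824219, 231.9633026123047), (8.428871154785156, 31.225135803222656), 73.3007583618164) 224.0 (322.42410714285717, 231.50892857142858)
  L [0.0704 0.0189] C [ 0.56644617 -0.05721956] dir [-0.29076591  0.95679422] angle from +y -0.2950272357766746 grip [ 0.57051689 -0.07061468]
```

```bash
python3 - <<'E'
from h import *
s=robot.get_state(); print(s['time'],s['ee_pos'],s['tool_rot'])
plan([.5705,-.071,.19],1.867)
E
```

```text
6.6 [ 0.53568015 -0.1718454   0.37722842] [ 3.14150185e+00 -5.56908549e-04  1.56792317e+00]
call 0 [100.8  34.5 187.3] [ 0.    -0.001 -0.299]
```

>>> apply_moves:
  commands:
    - {"tx": 25, "ty": 9, "tz": 20, "rx": 0, "ry": 0, "rz": -0.07, "grip": 0.3}
    - {"tx": 50, "ty": 18, "tz": 45, "rx": 0, "ry": 0, "rz": -0.14, "grip": 0.3}
    - {"tx": 75, "ty": 26, "tz": 75, "rx": 0, "ry": 0, "rz": -0.21, "grip": 0.3}
    - {"tx": 95, "ty": 33, "tz": 105, "rx": 0, "ry": 0, "rz": -0.27, "grip": 0.3}
    - {"tx": 101, "ty": 34.5, "tz": 140, "rx": 0, "ry": 0, "rz": -0.299, "grip": 0.3}

```text
time: 7.02
ee_pos: [0.5718, -0.0659, 0.2373]
tool_rot: [3.138, -0.0, 1.876]
wrist_force: [1.0, 0.1, -0.8]
opening: 0.0597
gripper_force: 0.0
```

>>> apply_moves:
  commands:
    - {"tx": 0, "ty": 0, "tz": 30, "rx": 0, "ry": 0, "rz": 0, "grip": 0.3}
    - {"tx": 0, "ty": 0, "tz": 47, "rx": 0, "ry": 0, "rz": 0, "grip": 0.3}
    - {"tx": 0, "ty": 0, "tz": 47, "rx": 0, "ry": 0, "rz": 0, "grip": 0.3}
    - {"tx": 0, "ty": 0, "tz": 47, "rx": 0, "ry": 0, "rz": 0, "grip": 0.3}

```text
time: 7.35
ee_pos: [0.5697, -0.0689, 0.1901]
tool_rot: [-3.14, -0.001, 1.871]
wrist_force: [0.9, 0.1, 0.2]
opening: 0.0598
gripper_force: 0.0
```

```bash
python3 - <<'E'
from h import *
s=robot.get_state(); print(s['time'],s['ee_pos'],s['tool_rot'],s['opening'],s['q'])
plan([.5705,-.071,.091],1.867)
E
```

```text
7.35 [ 0.56969319 -0.06888271  0.19008668] [-3.14019429e+00 -8.82047004e-04  1.87080071e+00] 0.05980945592825276 [-1.20463000e-01  2.85143070e-01 -1.80480920e-01  1.10680894e+00
  2.34425579e-04  1.15032814e+00]
call 0 [-2.3  0.3 99.1] [-0.001 -0.001  0.004]
```

>>> apply_moves:
  commands:
    - {"tx": -2, "ty": 0, "tz": 30, "rx": 0, "ry": 0, "rz": 0, "grip": 0.3}
    - {"tx": -2, "ty": 0, "tz": 58, "rx": 0, "ry": 0, "rz": 0, "grip": 0.3}
    - {"tx": -2, "ty": 0, "tz": 80, "rx": 0, "ry": 0, "rz": 0, "grip": 0.3}
    - {"tx": -2, "ty": 0, "tz": 93, "rx": 0, "ry": 0, "rz": 0, "grip": 0.3}
    - {"tx": -2, "ty": 0, "tz": 99, "rx": 0, "ry": 0, "rz": 0, "grip": 0.3}

```text
time: 7.77
ee_pos: [0.5712, -0.0719, 0.0914]
tool_rot: [3.141, -0.0, 1.869]
wrist_force: [-0.9, -0.3, -0.6]
opening: 0.0599
gripper_force: 0.0
```

>>> apply_moves:
  commands:
    - {"tx": 0, "ty": 0, "tz": 0, "rx": 0, "ry": 0, "rz": 0, "grip": 0.3}
    - {"tx": 0, "ty": 0, "tz": 0, "rx": 0, "ry": 0, "rz": 0, "grip": 0.3}
    - {"tx": 0, "ty": 0, "tz": 0, "rx": 0, "ry": 0, "rz": 0, "grip": 0.3}

```text
time: 8.02
ee_pos: [0.5725, -0.0724, 0.0934]
tool_rot: [3.139, 0.001, 1.869]
wrist_force: [0.3, -0.2, 0.6]
opening: 0.0596
gripper_force: 0.0
```

```bash
python3 - <<'E'
from h import *
s=robot.get_state(); print(s['time'],s['ee_pos'],s['tool_rot'],s['opening'],s['wrist_force'])
f=cam('top'); cr=f['image'][190:280,270:390,::-1]
cv2.imwrite('pics/crop3.png',cv2.convertScaleAbs(cv2.resize(cr,None,fx=5,fy=5,interpolation=cv2.INTER_CUBIC),alpha=1.5))
E
```

```text
8.0167 [ 0.5725082  -0.07239632  0.09335698] [3.13862255e+00 1.29275510e-03 1.86888888e+00] 0.05964845075713656 [ 0.34409287 -0.24293279  0.59793297]
```

View pics/crop3.png

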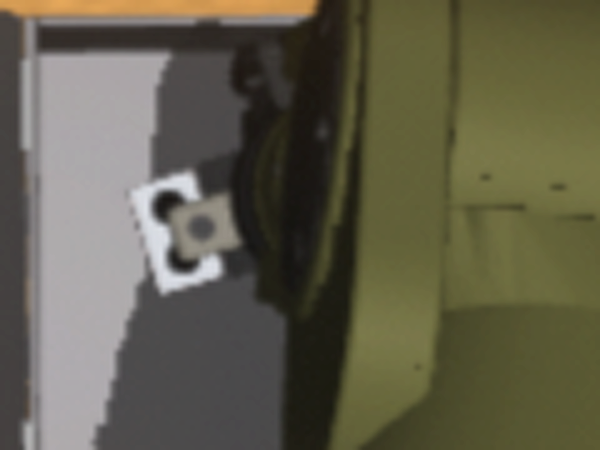

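The crop shows the head's lens end poking out at (203,228) from under the gripper, between the finger backs at (255,75) and about (275,295). I'll close firmly.

>>> apply_moves:
  commands:
    - {"tx": 0, "ty": 0, "tz": 1, "rx": 0, "ry": 0, "rz": 0, "grip": 0.5}
    - {"tx": 0, "ty": 0, "tz": 1, "rx": 0, "ry": 0, "rz": 0, "grip": 0.75}
    - {"tx": 0, "ty": 0, "tz": 1, "rx": 0, "ry": 0, "rz": 0, "grip": 0.9}
    - {"tx": 0, "ty": 0, "tz": 1, "rx": 0, "ry": 0, "rz": 0, "grip": 0.9}
    - {"tx": 0, "ty": 0, "tz": 1, "rx": 0, "ry": 0, "rz": 0, "grip": 0.9}
  squeeze: 80

```text
time: 8.48
ee_pos: [0.5715, -0.0723, 0.0911]
tool_rot: [3.14, 0.0, 1.869]
wrist_force: [-0.7, 1.0, 6.8]
opening: 0.0245
gripper_force: 78.8
```

>>> apply_moves:
  commands:
    - {"tx": 0, "ty": 0, "tz": 0, "rx": 0, "ry": 0, "rz": 0, "grip": 0.9}
    - {"tx": 0, "ty": 0, "tz": 0, "rx": 0, "ry": 0, "rz": 0, "grip": 0.9}
    - {"tx": 0, "ty": 0, "tz": 0, "rx": 0, "ry": 0, "rz": 0, "grip": 0.9}
    - {"tx": 0, "ty": 0, "tz": 0, "rx": 0, "ry": 0, "rz": 0, "grip": 0.9}

```text
time: 8.82
ee_pos: [0.5715, -0.0723, 0.0911]
tool_rot: [3.14, 0.0, 1.869]
wrist_force: [-0.8, 1.1, 5.9]
opening: 0.0248
gripper_force: 78.8
```

```bash
python3 - <<'E'
from h import *
for i in range(8):
    grab_frame('top'); s=robot.get_state(); print(round(s['time'],2),s['ee_pos'].round(4),s['opening'].round(4),s['wrist_force'].round(1),s['wrist_torque'].round(2))
E
```

```text
Traceback (most recent call last):
AttributeError: 'float' object has no attribute 'round'
```

>>> apply_moves:
  commands:
    - {"tx": 0, "ty": 0, "tz": -5, "rx": 0, "ry": 0, "rz": 0, "grip": 0.9}
    - {"tx": 0, "ty": 0, "tz": -12, "rx": 0, "ry": 0, "rz": 0, "grip": 0.9}
    - {"tx": 0, "ty": 0, "tz": -19, "rx": 0, "ry": 0, "rz": 0, "grip": 0.9}
    - {"tx": 0, "ty": 0, "tz": -26, "rx": 0, "ry": 0, "rz": 0, "grip": 0.9}
    - {"tx": 0, "ty": 0, "tz": -33, "rx": 0, "ry": 0, "rz": 0, "grip": 0.9}

```text
time: 9.28
ee_pos: [0.5714, -0.0723, 0.1225]
tool_rot: [3.141, -0.0, 1.869]
wrist_force: [7.2, 0.3, -11.3]
opening: 0.0247
gripper_force: 79.0
```

>>> apply_moves:
  commands:
    - {"tx": 0, "ty": 0, "tz": -7, "rx": 0, "ry": 0, "rz": 0, "grip": 0.9}
    - {"tx": 0, "ty": 0, "tz": -14, "rx": 0, "ry": 0, "rz": 0, "grip": 0.9}
    - {"tx": 0, "ty": 0, "tz": -21, "rx": 0, "ry": 0, "rz": 0, "grip": 0.9}
    - {"tx": 0, "ty": 0, "tz": -27, "rx": 0, "ry": 0, "rz": 0, "grip": 0.9}
    - {"tx": 0, "ty": 0, "tz": -30, "rx": 0, "ry": 0, "rz": 0, "grip": 0.9}

```text
time: 9.7
ee_pos: [0.5714, -0.0723, 0.1523]
tool_rot: [3.141, -0.0, 1.869]
wrist_force: [7.9, -0.4, -13.7]
opening: 0.0247
gripper_force: 79.3
```

```bash
python3 - <<'E'
from h import *
for i in range(6):
    f=cam('top'); s=robot.get_state(); print(s['time'],s['ee_pos'].round(4),s['opening'],s['wrist_force'].round(1),s['wrist_torque'].round(2),s['tool_rot'].round(3))
g=cam('side'); print([proj(g,p) for p in ([.5705,-.071,.095],[.5705,-.071,.162])],[proj(f,p) for p in ([.5705,-.071,.095],[.5705,-.071,.162])])
A=cv2.resize(f['image'][170:300,260:380,::-1],None,fx=4,fy=4,interpolation=cv2.INTER_CUBIC)
cv2.imwrite('pics/top4.png',cv2.convertScaleAbs(A,alpha=1.6))
E
```

```text
9.75 [ 0.5714 -0.0722  0.1526] 0.024856748614223125 [  6.7   0.1 -12.1] [ 0.02 -1.46 -0.11] [ 3.141 -0.     1.869]
9.8 [ 0.5714 -0.0723  0.1522] 0.0249793320641357 [  6.9   0.8 -13.5] [ 0.05 -1.5  -0.14] [ 3.141 -0.     1.869]
9.85 [ 0.5714 -0.0723  0.152 ] 0.025003714766438607 [  6.7  -0.5 -12. ] [ 0.02 -1.57 -0.11] [ 3.141 -0.     1.869]
9.9 [ 0.5714 -0.0722  0.1518] 0.025152305847626167 [  6.6  -0.1 -12.8] [-0.02 -1.54 -0.18] [ 3.141 -0.     1.869]
9.95 [ 0.5714 -0.0723  0.1518] 0.02480035668154022 [  7.1  -0.4 -13.1] [-0.04 -1.61 -0.07] [ 3.142 -0.     1.869]
10.0 [ 0.5714 -0.0722  0.1517] 0.024611715144185854 [  7.5  -0.3 -12.4] [-0.02 -1.63 -0.09] [-3.142 -0.     1.869]
[(np.float64(302.16072150519386), np.float64(176.7823504657887)), (np.float64(303.63874203422404), np.float64(150.52819728953705))] [(np.float64(325.52170184342805), np.float64(230.3975755906833)), (np.float64(329.31022343986245), np.float64(229.8028160164304))]
```

View pics/top4.png

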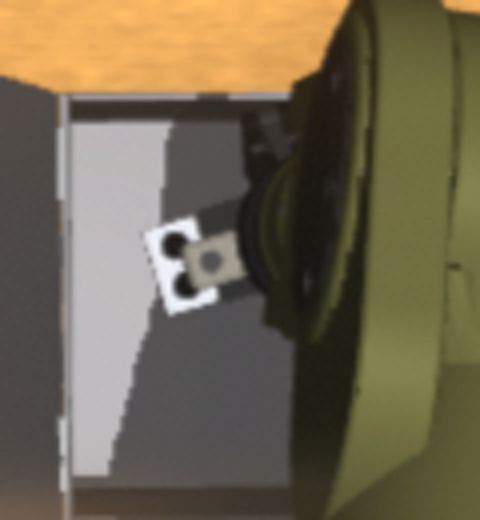

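The view shows the lens end has moved to (211,261), consistent with the head rising. The pull of about 13 N matches the spring at about 60 mm, so there is no sign of slip. TCP rise so far is 60.6 mm, so I'll make up the remainder.

>>> apply_moves:
  commands:
    - {"tx": 0, "ty": 0.5, "tz": -2, "rx": 0, "ry": 0, "rz": 0, "grip": 0.9}
    - {"tx": 0, "ty": 0.5, "tz": -4, "rx": 0, "ry": 0, "rz": 0, "grip": 0.9}
    - {"tx": 0, "ty": 0.5, "tz": -4.8, "rx": 0, "ry": 0, "rz": 0, "grip": 0.9}
    - {"tx": 0, "ty": 0.5, "tz": -4.8, "rx": 0, "ry": 0, "rz": 0, "grip": 0.9}
    - {"tx": 0, "ty": 0.5, "tz": -4.8, "rx": 0, "ry": 0, "rz": 0, "grip": 0.9}

```text
time: 10.47
ee_pos: [0.5714, -0.0722, 0.1563]
tool_rot: [-3.141, -0.0, 1.869]
wrist_force: [6.7, -0.4, -14.0]
opening: 0.0251
gripper_force: 79.4
```

```bash
python3 - <<'E'
from h import *
for i in range(12):
    f=cam('side'); s=robot.get_state()
    if i%2: print(s['time'],s['ee_pos'].round(4),s['opening'],s['wrist_force'].round(1),s['wrist_torque'].round(2))
cr=f['image'][80:200,230:390,::-1]; cv2.imwrite('pics/side4.png',cv2.convertScaleAbs(cv2.resize(cr,None,fx=5,fy=5,interpolation=cv2.INTER_CUBIC),alpha=1.6))
E
```

```text
10.5667 [ 0.5714 -0.0723  0.1562] 0.02472770890259906 [  5.7   0.2 -13.2] [-0.11 -1.49 -0.15]
10.6667 [ 0.5714 -0.0722  0.1562] 0.024723278182453016 [  6.4  -0.6 -11.8] [-0.1  -1.49 -0.11]
10.7667 [ 0.5714 -0.0723  0.1562] 0.02502088188065575 [  6.4  -0.7 -13.5] [-0.11 -1.44 -0.17]
10.8667 [ 0.5714 -0.0722  0.1562] 0.02507437331884694 [  6.1   0.2 -13.5] [-0.09 -1.46 -0.09]
10.9667 [ 0.5714 -0.0722  0.1562] 0.024909228404296588 [  6.4  -0.8 -13.2] [-0.07 -1.44 -0.14]
11.0667 [ 0.5715 -0.0722  0.1562] 0.024846730093818076 [  7.7  -0.3 -12.7] [-0.14 -1.46 -0.16]
```

View pics/side4.png

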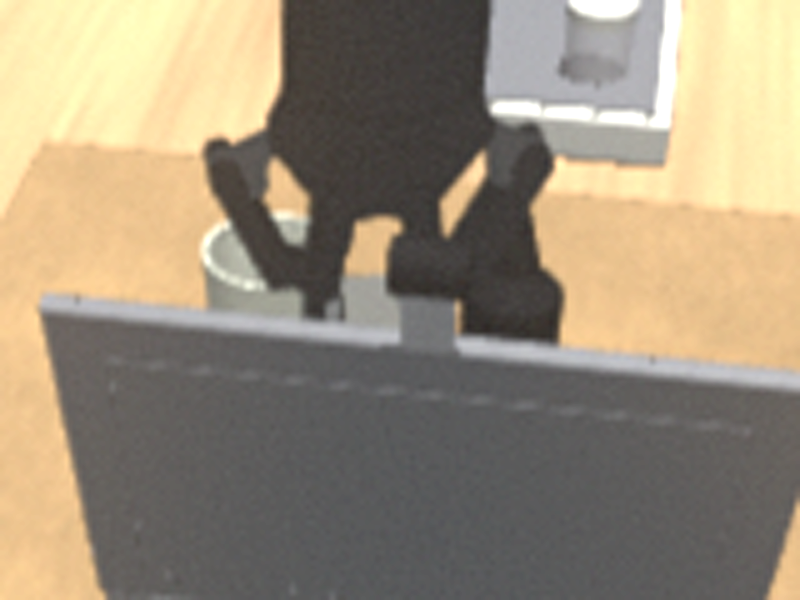

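The view shows the lamp head's shaded top at (370,275–320), raised between the fingers, with the lid still open. I'll check its height against the projection, then hand in.

```bash
python3 - <<'E'
from h import *
f=cam('side')
for d in (.055,.06,.065,.07):
    print(d,[np.round(proj(f,[.5705+.0073+s*.0124,-.071-.024+s*.0038,.121+d]),1) for s in(-1,1)])
im=f['image'][125:148,296:312].astype(int).sum(2)//3; print(im[:,2:14:2])
E
```

```text
0.055 [array([308.4, 137.5]), array([295.8, 138.2])]
0.06 [array([308.5, 135.4]), array([295.9, 136.1])]
0.065 [array([308.7, 133.3]), array([296., 134.])]
0.07 [array([308.8, 131.2]), array([296.1, 131.9])]
[[ 39  54 116 116 119 120]
 [ 39  60 117 117 118 107]
 [ 36  67 118 117 117  79]
 [ 38  83 117 117 118  63]
 [ 35  97 117 116 116  53]
 [ 36 108 116 117 116  46]
 [ 46 114 116 116 116  42]
 [ 48 116 115 114 118  42]
 [ 52 115 115 114 117  37]
 [ 58 108 109 110 111  33]
 [ 68  99 101 103 103  31]
 [ 80 100  99 100 100  34]
 [ 85 100  99 100  99  35]
 [ 80 101 100 100  98  50]
 [ 66 100  99  98 100  82]
 [ 63 100 100  99 100  99]
 [ 60 101 101 100  99 101]
 [ 57 101 100 100  99  99]
 [ 60 101 101 100  98 100]
 [ 88 102  99  99  99  99]
 [114 110 108 108 107 105]
 [121 118 117 117 118 115]
 [113 114 116 117 121 121]]
```

The edge is at row ≈134.1 and the prediction for 65 mm is 133.6, so the lift agrees within calibration. I'll add a 0.5 mm nudge so that the whole band is out, then hand in.

>>> apply_moves:
  commands:
    - {"tx": 0, "ty": 0, "tz": -0.5, "rx": 0, "ry": 0, "rz": 0, "grip": 0.9}
    - {"tx": 0, "ty": 0, "tz": -0.5, "rx": 0, "ry": 0, "rz": 0, "grip": 0.9}
    - {"tx": 0, "ty": 0, "tz": -0.5, "rx": 0, "ry": 0, "rz": 0, "grip": 0.9}
    - {"tx": 0, "ty": 0, "tz": -0.5, "rx": 0, "ry": 0, "rz": 0, "grip": 0.9}
    - {"tx": 0, "ty": 0, "tz": -0.5, "rx": 0, "ry": 0, "rz": 0, "grip": 0.9}

```text
time: 11.53
ee_pos: [0.5714, -0.0722, 0.1567]
tool_rot: [-3.141, -0.0, 1.869]
wrist_force: [6.9, -0.9, -12.8]
opening: 0.0248
gripper_force: 79.4
```

```bash
python3 - <<'E'
from h import *
s=robot.get_state(); print(s['time'],s['ee_pos'],s['wrist_force'],s['gripper_force'])
print(job_done())
E
```

```text
11.5333 [ 0.57141204 -0.07224566  0.15671655] [  6.89109487  -0.90956137 -12.81872589] 79.38811182975769
the job is handed in; nothing more can be done
None
```

Job handed in at 11.5 s: the lid rests open on its stop and the lamp head is gripped and held about 65.6 mm up by arm position (mark at 65 mm; the band itself was out of camera view); the cup, bottle and mould sheet were not touched.

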